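# Index and pin the feed drum of a tablet counter

### The arm

A 6-joint arm with a two-finger parallel gripper is mounted at the origin on the work surface. World frame = base frame: x ahead of the robot, y to its left, z up, the work surface at z = 0. Lengths are in m, angles in rad, forces in N, time in s.
With the tool pointing down it reaches from about 0.275 to 0.825 m from the base axis. Payload 4.9 kg.
Tool frame: the origin (TCP) lies midway between the tips of the shut fingers; the grasp point (between the pads) lies 19 mm behind it (bot.grip_depth is the distance from the TCP to the grasp point, in m); y points along the fingers, x is the direction in which the jaws open and shut, and the axes are right-handed (so a half turn about y gives the same grasp; the last joint's range is limited). The gripper opens to 85 mm and grips with 20 to 120 N. Pads are 22 mm wide; open, the fingers measure 114 mm over their backs; the gripper's body (76 mm by 85 mm) begins 54 mm behind the grasp point. The pads swing forward as they close: fully open they stand 13 mm farther back than shut.
Start: joints at [-1.467, 0.326, -0.193, 1.052, 0, 1.437], TCP at [0.13, -0.535, 0.202] pointing down, gripper open.
Joint ranges: [-2.65, 2.65], [-0.97, 1.79], [-1.3, 1.35], [-1.93, 2.1], [-1.47, 1.37], [-3.14, 3.14]. Speed limits (rad/s): [2.57, 2.57, 3.14, 3.14, 3.14, 3.14].

### API

Orientations are given as a unit quaternion [w, x, y, z].
In Python, from cell import bot gives the robot as it stands. Calls block until the motion is done:
- bot.move_pose(position, orientation): joint-space move of the TCP to a pose.
- bot.move_linear(position, speed=0.15, rotation=None, until_force=None): straight line of the TCP; rotation=None keeps the orientation; speed is the mean speed in m/s. With until_force (N) it stops when the force on the tool has changed by that much, and returns True; else False.
- bot.goto_joints(angles): joint-space move.
- bot.set_gripper(opening, grasp_force=None): opening from 0.0 (shut) to 1.0 (fully open); grasp_force is the grip in N (None keeps the last); returns when the fingers have stopped.
- bot.wait(seconds).
- bot.solve_ik(position, orientation): joint angles nearest the present ones, or None.
- bot.camera(name): name is "scene" or "side" or "wrist"; returns the picture (400x640x3 uint8, red, green, blue); there is no depth.
- bot.calibration(name): a dict with "mtx" (3x3 intrinsics, pixels), "extrinsics" (4x4, takes a point from world to camera coordinates); the wrist camera has in their place "hand_eye" (4x4, takes a point from camera to tool coordinates, whose origin is the TCP and whose axes are the tool frame's). Camera axes: x right, y down, z forward; pixel columns grow to the right and rows downward; lengths in m; the calibration is good to about 2 mm. The wrist camera is an equidistant fisheye: a pixel r from the principal point sees the ray r / f radians off the axis. A picture is of the moment at which its call begins: read the wrist's pose just before it. calibration takes no time and is no camera call.
A pose or a line that the arm cannot do raises bot.PlanningError and nothing moves.
- bot.close_job(): hands the job in, once; it reports no verdict.
Trained networks look in the newest picture that a camera, given by its name, has taken for a name from the list of things; names that differ only in an ending like _2 or _b are one class to them, and where a whole thing is asked for, a point or a joint stands for the part that bears it (a point fixed in the world has none). Each returns a list of dicts, best first, with "confidence" (0 to 1); they miss things now and then, are a little off and sometimes report something else, mostly with a low value. They report only what shows in the picture. A call takes as long as a camera call. They do not tell look-alikes from the thing itself.
- bot.search_frame(camera, thing): "bbox" ([left, top, width, height] in pixels, round what is visible of it).
Readings, each from a call of its own:
- bot.read_clock(): time.
- bot.read_joint_positions(): joint angles.
- bot.read_joint_vel(): joint speeds.
- bot.read_joint_efforts(): joint torques, N m.
- bot.read_position(): TCP position.
- bot.read_tool_rot(): TCP orientation.
- bot.read_ft_force(): force on the tool from outside, world axes, zero at the start.
- bot.read_moment(): the same for the moment, N m.
- bot.read_gripper_width(): opening from 0.0 (shut) to 1.0 (fully open).
Only numpy, scipy, OpenCV 4.12 (cv2) and the standard library are available. Lean on these libraries where they do the work, as an engineer would, in place of code of your own. Each camera call takes 0.05 s, during which the arm holds its last target.

### The job

Lock the tablet counter's blue feed drum at its index mark. First take the orange index pin from its parking block, stand it in the drum's hole and let go; then turn the drum by its rim, anticlockwise seen from above, until the white mark faces the red pointer, the pin drops fully home by itself and the drum fetches up firmly against it. Feel for that stop and never strain the pin; leave pin and drum there and do not disturb the other things on the desk.

Things in the scene. Friction and masses are not known exactly. Their poses are not given: they have to be found in the camera images.
- counter: Tablet counter, cover off: white bed 220 x 220 mm, 30 high, fixed; origin under the bed's centre, at desk height on the drum's axis; x points from the axis to the red pointer, z up. A grey housing (72 high) with the pointer (top at 90) starts 89 mm from the axis on the +x side; low steel chute on +y; -y side free.
- axle (a joint): turning angle of the drum: 0 when the mark faces the pointer, negative at the start, grows anticlockwise seen from above. Steady drag about 0.25 N m; stays where left. With the pin dropped there is up to 0.12 rad of play in all, then a stiffening stop within 0.09 of 0: 0.3 to 0.5 N m about the axle above the drag is firm; more than 40 N between drum and pin strains the pin.
- drum: The drum (all that turns): an aluminium floor plate, top 57 mm and underside 45 mm above the desk, 12 mm thick, inside a blue rim. Origin on the axis at desk height; x points from the axis to the mark, z up.
- rim: The drum's blue upright rim: outside radius 75, inside radius 65 mm, so 10 mm thick, top 90 mm above the desk, standing 33 mm above the drum's floor plate; black teeth round its lower outside, from 48 to 64 mm above the desk. Strong enough to pinch from above. Axes and origin as the drum.
- mark (a point): white mark on top of the rim, 70 mm from the axis, 90 mm above the desk
- pointer_tip (a point): tip of the fixed red pointer, 79 mm from the axis on the counter's x axis, 88 mm above the desk
- drum_hole (a point): centre, in the floor plate's top face (57 mm above the desk), of the 11.5 mm hole through the drum's floor plate, 42 mm from the axis, opposite the mark. Hidden 1 mm below the plate is a fixed index plate, top 44 mm above the desk, with one 12 mm hole 14 mm deep, 42 mm from the axis: below the drum's hole at joint -0.07, but set by hand, so up to 0.065 rad off either way.
- pin: Index pin, upright, about 70 g: steel shank 10 mm across, 24 long, chamfered; flange 20 across, 4 thick; orange grip 16 across, 46 long. Origin at the tip, z up the pin. In the drum's hole it first rests on the index plate, flange 11 mm above the drum's floor, and slides along; over the hole below it drops by its weight (rim at 15 mm/s or less) until the flange lies on the floor.
- pin_block: grey fixed parking block 56 x 56 mm, 30 mm high, origin under its centre; the pin stands in its central 13 mm hole with the flange on the block's top.
- bottle_white: white tablet bottle, 48 mm across, 85 tall, a bystander; leave it alone
- bottle_amber: amber tablet bottle, 44 mm across, 90 tall, a bystander; leave it alone
- jar: white jar with blue lid, 60 mm across, 65 tall, a bystander; leave it alone
- carton_a: white and yellow medicine carton, 60 x 120 x 45 mm, a bystander; leave it alone
- carton_b: white and green medicine carton, 50 x 90 x 35 mm, a bystander; leave it alone
- calculator: grey desk calculator, 140 x 85 x 12 mm, a bystander; leave it alone
- spatula: spatula, 190 mm long, a bystander; leave it alone
Not all that is in view belongs to the job. There is more than one size of the pin; the job needs the smaller.

How it is judged:
On the way, in this order (a step that is already met when the one before it is completed fails the run):
1. the index pin stands in the drum's hole, resting on the index plate, let go, before the drum is turned to its mark (joint below -0.3) (z of pin in the frame of drum_hole between -0.018 and -0.009 m and horizontal distance between pin and drum_hole below 0.004 m and contact force between the fingers and pin below 0.1 N and value of joint axle below -0.3 rad), for 0.2 s.
2. the pin has dropped home, the mark faces the pointer within 0.1 rad, and the fingers on the rim turn the drum firmly against the pin (8 N or more) (z of pin in the frame of drum_hole below -0.0215 m and horizontal distance between pin and drum_hole below 0.004 m and angle between pin's own z axis and vertical below 0.15 rad and value of joint axle between -0.1 and 0.1 rad and contact force between pin and drum above 8 N and contact force between the fingers and rim above 1 N), for 0.1 s.
At the end, for the whole second after the job is handed in: The pin is fully home in the drum's hole (tip more than 21.5 mm below the floor plate's top, within 4 mm of the hole's centre, tilted less than 0.15 rad), the mark faces the pointer within 0.1 rad, and pin and drum are let go and at rest (z of pin in the frame of drum_hole below -0.0215 m and horizontal distance between pin and drum_hole below 0.004 m and angle between pin's own z axis and vertical below 0.15 rad and value of joint axle between -0.1 and 0.1 rad and velocity of joint axle between -0.05 and 0.05 rad/s and linear speed of pin below 0.02 m/s); the robot touches nothing.
It fails at once if the pin is strained: more than 40 N between pin and drum (contact force between pin and drum above 40 N).
It fails at once if a bystander is pushed more than 30 mm from its place (distance of any of bottle_white, bottle_amber, jar, carton_a, carton_b, calculator, spatula from where it was at the start of the episode above 0.03 m).
It also fails if it takes over 72 s, if anything falls off the work surface, if the arm or the gripper's body presses on something with over 40 N, if the wrist force passes 120 N, or if a joint passes its speed limit or range.

## Working session

There is one attempt and no reset: what is moved stays moved. The work goes in short steps, each a Python script; the robot and the scene stay as the last script left them, time stands still between calls to the robot, and variables do not carry over. Pictures are saved under pics/ and viewed, and the job is handed in when it is done.

```bash
ls; mkdir -p pics; python3 - <<'E'
from cell import bot
import cv2
for c in("scene","side","wrist"):
    im=bot.camera(c); cv2.imwrite(f"pics/a_{c}.png",im[:,:,::-1])
    k=bot.calibration(c); print(c,{a:b.round(4).tolist() if hasattr(b,'round') else b for a,b in k.items()})
print(bot.read_clock(),bot.read_position(),bot.read_tool_rot(),bot.grip_depth)
for c in("scene","side"):
    for t in("pin","drum","pin_block","mark","drum_hole","rim","pointer_tip","counter"):
        print(c,t,[(d["bbox"],round(d["confidence"],2)) for d in bot.search_frame(c,t)][:4])
print(bot.read_clock())
E
```

```text
pics
scene {'mtx': [[376.4264, 0.0, 315.0806], [0.0, 376.4264, 203.1325], [0.0, 0.0, 1.0]], 'extrinsics': [[0.8657, 0.5, 0.024, -0.4865], [0.3136, -0.5043, -0.8046, -0.0893], [-0.3902, 0.704, -0.5934, 1.154], [0.0, 0.0, 0.0, 1.0]]}
side {'mtx': [[442.9793, 0.0, 321.9695], [0.0, 442.9793, 204.7876], [0.0, 0.0, 1.0]], 'extrinsics': [[-0.9751, -0.2218, -0.0013, 0.5036], [-0.1098, 0.4879, -0.866, 0.1159], [0.1927, -0.8443, -0.5001, 1.2982], [0.0, 0.0, 0.0, 1.0]]}
wrist {'mtx': [[309.7069, 0.0, 322.9811], [0.0, 309.7069, 202.6585], [0.0, 0.0, 1.0]], 'hand_eye': [[1.0, -0.001, -0.0002, 0.0005], [-0.0, -0.2674, 0.9636, -0.1717], [-0.001, -0.9636, -0.2674, 0.0675], [0.0, 0.0, 0.0, 1.0]]}
0.15 [ 0.12950885 -0.53406337  0.20158379] [ 0.55609864 -0.55543798  0.43749696 -0.43685165] 0.0187
scene pin [([351.7, 141.1, 4.2, 26.0], 0.76)]
scene drum [([259.4, 194.8, 66.7, 55.4], 0.86)]
scene pin_block [([334.5, 170.1, 17.0, 18.4], 0.9)]
scene mark [([259.9, 191.6, 65.7, 58.1], 0.58)]
scene drum_hole [([262.6, 192.8, 60.1, 54.7], 0.85)]
scene rim [([262.5, 195.7, 62.7, 48.2], 0.86), ([229.3, 193.3, 135.9, 88.2], 0.59), ([259.9, 192.0, 64.6, 56.5], 0.39)]
scene pointer_tip [([236.2, 194.9, 124.5, 87.0], 0.86)]
scene counter [([230.3, 193.6, 131.9, 88.2], 0.7)]
side pin [([289.9, 262.4, 12.0, 34.7], 0.87), ([295.2, 249.0, 10.5, 18.2], 0.47)]
side drum [([302.1, 180.1, 47.3, 36.4], 0.88)]
side pin_block [([287.4, 261.1, 26.3, 20.6], 0.74)]
side mark [([301.9, 184.5, 44.8, 35.1], 0.86), ([270.2, 155.9, 8.7, 27.6], 0.69)]
side drum_hole [([302.5, 183.7, 46.2, 31.3], 0.72), ([295.6, 307.0, 23.3, 17.4], 0.38)]
side rim [([299.6, 183.8, 50.0, 34.7], 0.71), ([343.5, 167.7, 40.2, 16.8], 0.69)]
side pointer_tip [([273.5, 180.6, 90.4, 64.7], 0.59), ([217.5, 279.2, 24.7, 36.8], 0.37)]
side counter [([275.8, 181.1, 89.6, 61.4], 0.94)]
0.95
```

View pics/a_scene.png

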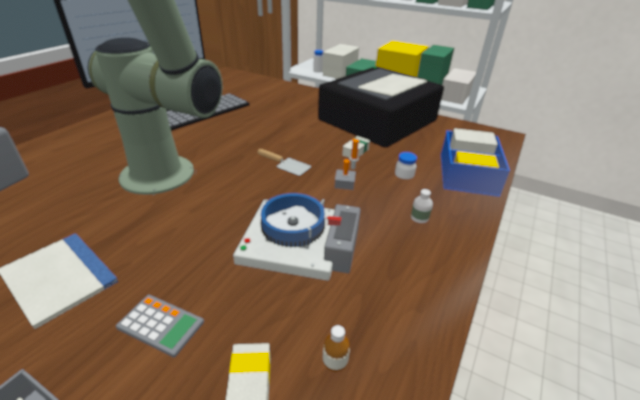

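View pics/a_side.png

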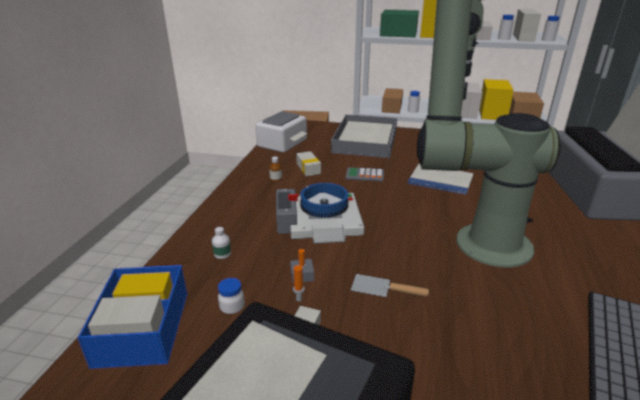

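View pics/a_wrist.png

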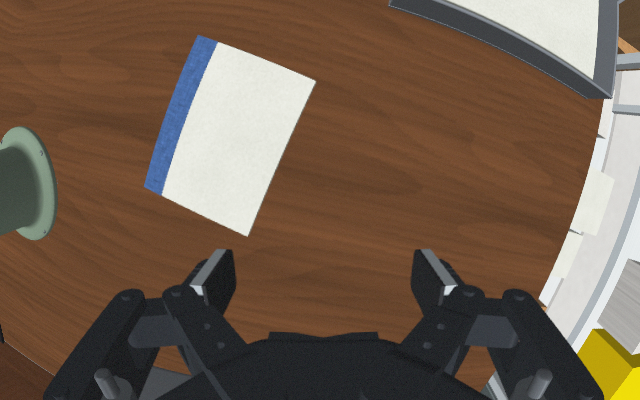

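```bash
python3 - <<'E'
import cv2
a=cv2.imread("pics/a_scene.png")[120:300,200:400]; cv2.imwrite("pics/a_scz.png",cv2.resize(a,(660,594),interpolation=2))
a=cv2.imread("pics/a_side.png")[140:340,200:440]; cv2.imwrite("pics/a_siz.png",cv2.resize(a,(720,600),interpolation=2))
E
```

```text
(no output)
```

View pics/a_scz.png

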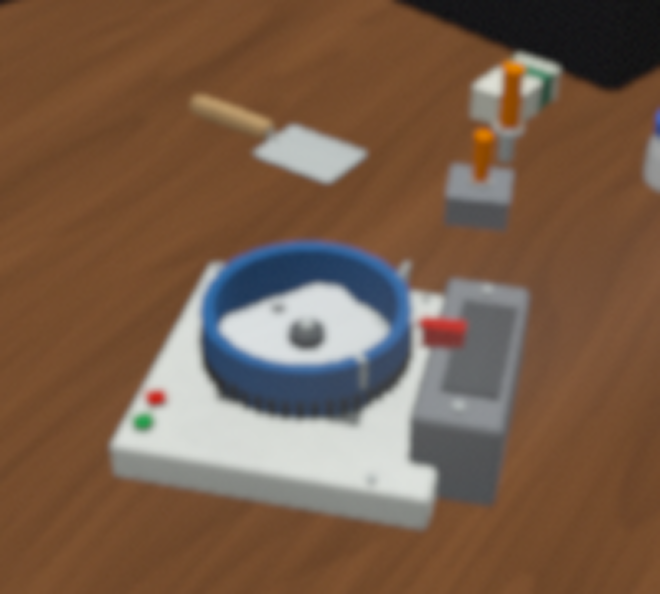

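View pics/a_siz.png

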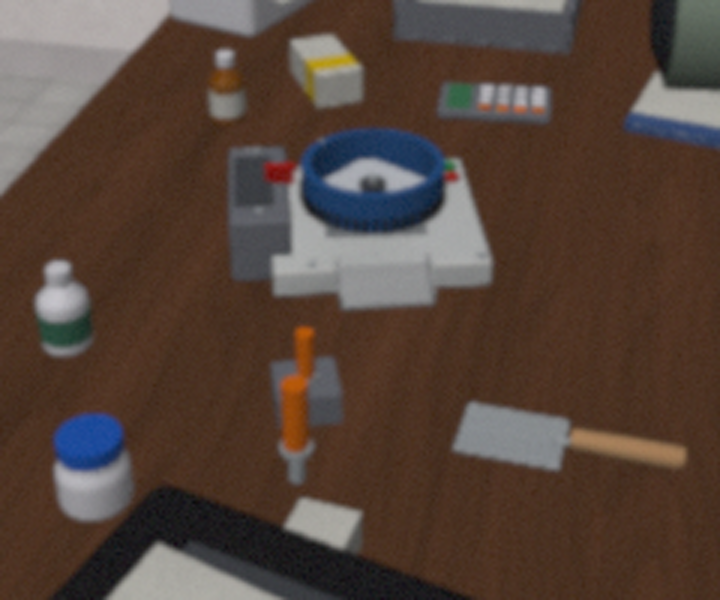

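The scene view shows the counter at about (295,235). The white mark is near (311,233), facing the camera, and the drum hole is near (284,213). The small pin stands in the grey block at about (346,170). A larger look-alike pin stands just behind it.

```bash
cat > h.py <<'E'
from cell import bot
import numpy as np, cv2
from scipy.spatial.transform import Rotation as R
def q2R(q): return R.from_quat([q[1],q[2],q[3],q[0]]).as_matrix()
def R2q(m):
    a=R.from_matrix(m).as_quat(); return [a[3],a[0],a[1],a[2]]
def yawR(yaw):
    # tool pointing down; tool x (jaw direction) at world angle yaw
    x=np.array([np.cos(yaw),np.sin(yaw),0]); z=np.array([0,0,-1.]); return np.column_stack([x,np.cross(z,x),z])
def ray(cam,uv,pose=None):
    k=bot.calibration(cam); K=np.array(k["mtx"])
    if cam=="wrist":
        p,q=pose; d=(np.array(uv)-K[:2,2])/K[0,0]; r=np.hypot(*d)
        v=np.array([*(d/r*np.sin(r)),np.cos(r)]) if r>1e-9 else np.array([0,0,1.])
        H=np.array(k["hand_eye"]); Rt=q2R(q)
        return Rt@H[:3,3]+np.array(p), Rt@H[:3,:3]@v
    E=np.array(k["extrinsics"]); v=np.array([(uv[0]-K[0,2])/K[0,0],(uv[1]-K[1,2])/K[1,1],1])
    return -E[:3,:3].T@E[:3,3], E[:3,:3].T@v
def onz(cam,uv,z,pose=None):
    o,d=ray(cam,uv,pose); return o+d*(z-o[2])/d[2]
def proj(cam,P,pose=None):
    k=bot.calibration(cam); K=np.array(k["mtx"])
    if cam=="wrist":
        p,q=pose; H=np.array(k["hand_eye"]); c=H[:3,:3].T@(q2R(q).T@(np.array(P)-p)-H[:3,3])
        th=np.arctan2(np.hypot(c[0],c[1]),c[2]); n=c[:2]/np.hypot(c[0],c[1]); return K[:2,2]+K[0,0]*th*n
    E=np.array(k["extrinsics"]); c=E[:3,:3]@P+E[:3,3]; return (K@c)[:2]/c[2]
def snap(name):
    pose=(bot.read_position(),bot.read_tool_rot()); im=bot.camera("wrist")
    cv2.imwrite(f"pics/{name}.png",im[:,:,::-1]); np.savez(f"pics/{name}.npz",p=pose[0],q=pose[1]); return pose,im
def load(name):
    d=np.load(f"pics/{name}.npz"); return d["p"],d["q"]
E
python3 - <<'E'
from h import *
np.set_printoptions(precision=4,suppress=True)
z=lambda x,y:(200+x/3.3,120+y/3.3)
s=lambda x,y:(200+x/3,140+y/3)
print("mark",onz("scene",z(362,358),.09))
print("hole",onz("scene",z(278,308),.057), onz("scene",z(307,328),.07))
print("pinTop scene",onz("scene",z(484,132),.080),"side",onz("side",s(305,330),.08))
print("ptr",onz("scene",z(424,320),.09),onz("side",s(294,166),.09))
print("hub side",onz("side",s(373,183),.07))
print("pin2 scene",onz("scene",z(506,157),.0),"side",onz("side",s(297,480),.0))
E
```

```text
mark [ 0.5847 -0.0672  0.09  ]
hole [ 0.4832 -0.0169  0.057 ] [ 0.523  -0.0389  0.07  ]
pinTop scene [0.5138 0.2628 0.08  ] side [0.5113 0.2578 0.08  ]
ptr [ 0.6005 -0.0098  0.09  ] [ 0.5934 -0.0043  0.09  ]
hub side [ 0.5138 -0.0219  0.07  ]
pin2 scene [0.4969 0.3592 0.    ] side [0.4938 0.3553 0.    ]
```

```bash
python3 - <<'E'
s=open('h.py').read()
a=s.index("def yawR"); b=s.index("def ray")
s=s[:a]+'''def yawR(yaw):
    # tool y down; tool x (jaw direction) at world angle yaw; camera sits toward tool z
    x=np.array([np.cos(yaw),np.sin(yaw),0]); y=np.array([0,0,-1.]); return np.column_stack([x,y,np.cross(x,y)])
'''+s[b:]
open('h.py','w').write(s)
E
python3 - <<'E'
from h import *
np.set_printoptions(precision=4,suppress=True)
print(q2R(bot.read_tool_rot()))
for p in([0.512,.26,.2],[.52,-.03,.25]):
  for yaw in (0,np.pi/2,np.pi,-np.pi/2): print(p,yaw,(lambda r: None if r is None else np.round(r,2))(bot.solve_ik(p,R2q(yawR(yaw)))))
E
```

```text
[[ 0.2356 -0.      0.9719]
 [-0.9719  0.      0.2356]
 [-0.     -1.     -0.    ]]
[0.512, 0.26, 0.2] 0 [ 0.34  0.37 -0.13  1.07  0.    1.91]
[0.512, 0.26, 0.2] 1.5707963267948966 [ 0.34  0.37 -0.13  1.07  0.    0.34]
[0.512, 0.26, 0.2] 3.141592653589793 [ 0.34  0.37 -0.13  1.07  0.   -1.23]
[0.512, 0.26, 0.2] -1.5707963267948966 [ 0.34  0.37 -0.13  1.07  0.   -2.8 ]
[0.52, -0.03, 0.25] 0 [-0.2   0.24 -0.18  1.15  0.    1.37]
[0.52, -0.03, 0.25] 1.5707963267948966 [-0.2   0.24 -0.18  1.15  0.   -0.2 ]
[0.52, -0.03, 0.25] 3.141592653589793 [-0.2   0.24 -0.18  1.15  0.   -1.77]
[0.52, -0.03, 0.25] -1.5707963267948966 [-0.2   0.24 -0.18  1.15  0.    2.94]
```

```bash
python3 - <<'E'
from h import *
y=np.radians(65)
bot.move_pose([.50,-.025,.22],R2q(yawR(y))); snap("d1")
bot.move_pose([.512,.26,.18],R2q(yawR(np.pi))); snap("p1"); print(bot.read_clock())
E
```

```text
4.6167
```

View pics/d1.png

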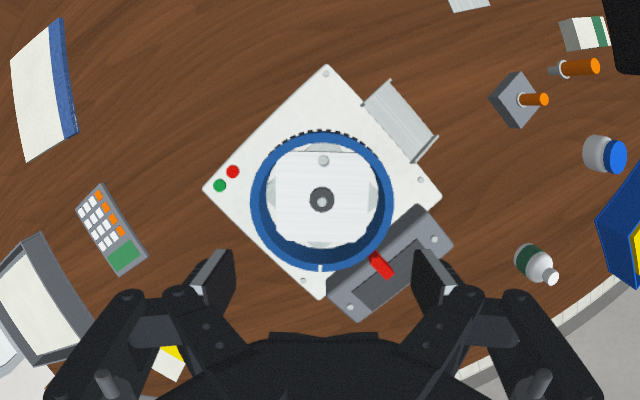

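View pics/p1.png

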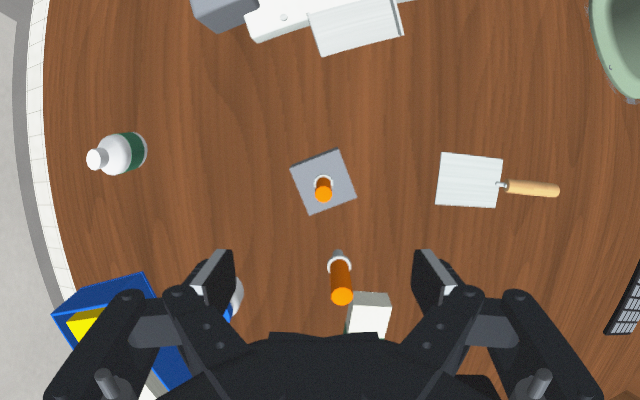

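d1 shows the hub at (322,200), the hole near (323,160), the mark at (320,269) and the pointer at (381,265). p1 shows the small pin's top at (323,190) in its block and the larger look-alike at (341,296). Next I'll zoom in and fit.

```bash
python3 - <<'E'
from h import *
np.set_printoptions(precision=4,suppress=True)
a=cv2.imread("pics/d1.png")[120:290,230:420]; cv2.imwrite("pics/d1z.png",cv2.resize(a,None,fx=3.5,fy=3.5,interpolation=2))
b=cv2.imread("pics/p1.png")[140:220,280:370]; cv2.imwrite("pics/p1z.png",cv2.resize(b,None,fx=5,fy=5,interpolation=2))
pd=load("d1"); pp=load("p1")
im=cv2.imread("pics/d1.png"); hsv=cv2.cvtColor(im,cv2.COLOR_BGR2HSV)
m=((abs(hsv[:,:,0].astype(int)-108)<12)&(hsv[:,:,1]>120)).astype(np.uint8)
m[:110]=0;m[300:]=0;m[:,:240]=0;m[:,400:]=0
# rim top = brightest blue
v=hsv[:,:,2]; print(np.histogram(v[m>0],bins=10))
im=cv2.imread("pics/p1.png"); hsv=cv2.cvtColor(im,cv2.COLOR_BGR2HSV)
m=((abs(hsv[:,:,0].astype(int)-13)<6)&(hsv[:,:,1]>200)&(hsv[:,:,2]>225)).astype(np.uint8)
n,l,s,c=cv2.connectedComponentsWithStats(m)
for i in range(1,n):
    if s[i,4]>40: print(s[i],c[i],onz("wrist",c[i],.080,pp))
E
```

```text
(array([ 544,  664,  338,  514,  333,  126,  165, 1218, 1978,   13]), array([ 74. ,  85.5,  97. , 108.5, 120. , 131.5, 143. , 154.5, 166. ,
       177.5, 189. ]))
```

View pics/d1z.png

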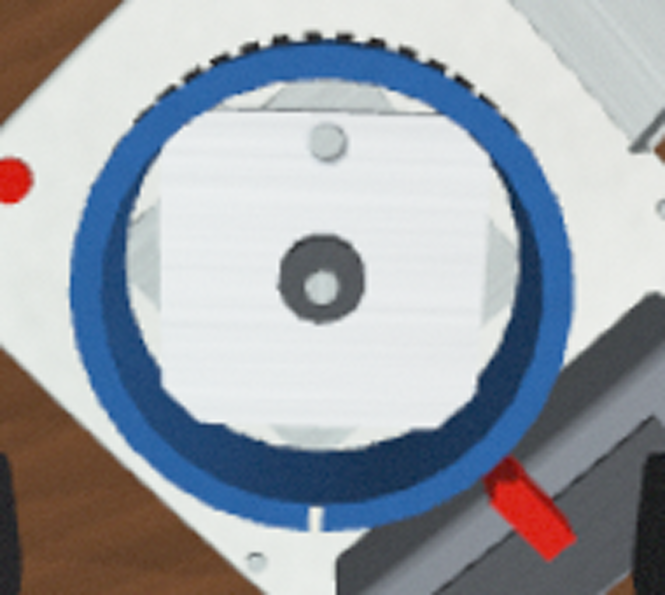

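View pics/p1z.png

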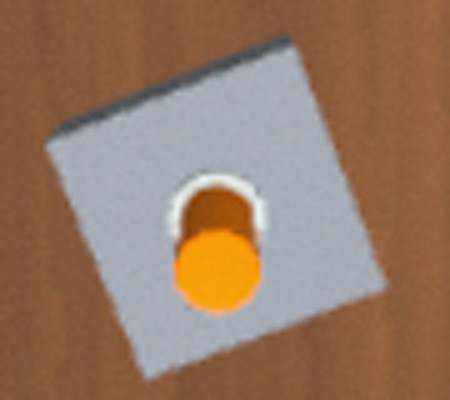

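```bash
cat > fit.py <<'E'
from h import *
from scipy.optimize import least_squares
np.set_printoptions(precision=4,suppress=True)
def drum(name,c0=None):
    pd=load(name); im=cv2.imread(f"pics/{name}.png"); hsv=cv2.cvtColor(im,cv2.COLOR_BGR2HSV)
    m=(abs(hsv[:,:,0].astype(int)-108)<12)&(hsv[:,:,1]>120)&(hsv[:,:,2]>143)
    ys,xs=np.nonzero(m); W=np.array([onz("wrist",(x,y),.09,pd)[:2] for x,y in zip(xs,ys)])
    c=np.array([.52,-.033]) if c0 is None else c0
    k=np.hypot(*(W-c).T)<.1; W=W[k]
    # annulus fit: per-angle mean radius is 70
    for it in range(20):
        d=W-c; r=np.hypot(*d.T); k=(r>.060)&(r<.080); a=np.arctan2(d[:,1],d[:,0])
        bins=((a+np.pi)/(2*np.pi)*72).astype(int)
        o=[];i=[]
        for b in range(72):
            rr=r[k&(bins==b)]
            if len(rr)>10: o.append((b,np.percentile(rr,3),np.percentile(rr,97)))
        o=np.array(o); th=(o[:,0]+.5)/72*2*np.pi-np.pi; mid=(o[:,1]+o[:,2])/2
        A=np.column_stack([np.cos(th),np.sin(th),np.ones(len(th))]); s=np.linalg.lstsq(A,mid,rcond=None)[0]
        c=c+s[:2]
    print("axis",c,"midR",s[2],"in/out",o[:,1].mean(),o[:,2].mean(),"bins",len(o))
    return c
E
python3 - <<'E'
from fit import *
c=drum("d1"); pd=load("d1")
z=lambda x,y:(230+x/3.5-.5+.14,120+y/3.5-.5+.14)
def pol(P): d=P[:2]-c; return P[:2],np.hypot(*d)*1e3,np.degrees(np.arctan2(d[1],d[0]))
print("mark",pol(onz("wrist",z(316,520),.09,pd)))
print("hole",pol(onz("wrist",z(328,142),.057,pd)))
print("hub",pol(onz("wrist",z(321,287),.07,pd)))
print("ptr",pol(onz("wrist",z(505,475),.089,pd)))
pp=load("p1"); im=cv2.imread("pics/p1.png"); crop=im[140:220,280:370]
m=((crop[:,:,2]>235)&(crop[:,:,1]>120)&(crop[:,:,0]<80)).astype(np.uint8)
n,l,s,cc=cv2.connectedComponentsWithStats(m)
for i in range(1,n): print(s[i],cc[i]+[280,140],onz("wrist",cc[i]+[280,140],.080,pp))
b=lambda x,y:(280+x/5-.4,140+y/5-.4)
P=[onz("wrist",b(*u),.03,pp) for u in((47,145),(292,48),(386,290),(150,380))]; print("block",np.mean(P,0),np.hypot(*(P[1]-P[0])[:2]))
print("flange",onz("wrist",b(217,222),.034,pp))
E
```

```text
Traceback (most recent call last):
  File "fit.py", line 7, in drum
    ys,xs=np.nonzero(m); W=np.array([onz("wrist",(x,y),.09,pd)[:2] for x,y in zip(xs,ys)])
                                     ~~~^^^^^^^^^^^^^^^^^^^^^^
  File "h.py", line 20, in onz
    o,d=ray(cam,uv,pose); return o+d*(z-o[2])/d[2]
        ~~~^^^^^^^^^^^^^
  File "h.py", line 11, in ray
    k=bot.calibration(cam); K=np.array(k["mtx"])
ValueError: time passes only in moves, steps and waits
```

```bash
sed -i 's/bot.calibration(cam)/cal(cam)/; ' h.py; python3 - <<'E'
s=open('h.py').read()
s=s.replace("cal(cam)","CAL(cam)").replace("bot.calibration(cam)","CAL(cam)").replace("def q2R","import functools\n@functools.lru_cache(None)\ndef CAL(c): return bot.calibration(c)\ndef q2R",1)
open('h.py','w').write(s)
E
cat > m1.py <<'E'
from fit import *
c=drum("d1"); pd=load("d1")
z=lambda x,y:(230+x/3.5-.5+.14,120+y/3.5-.5+.14)
def pol(P): d=P[:2]-c; return P[:2],np.hypot(*d)*1e3,np.degrees(np.arctan2(d[1],d[0]))
print("mark",pol(onz("wrist",z(316,520),.09,pd)))
print("hole",pol(onz("wrist",z(328,142),.057,pd)))
print("hub",pol(onz("wrist",z(321,287),.07,pd)))
print("ptr",pol(onz("wrist",z(505,475),.089,pd)))
pp=load("p1"); im=cv2.imread("pics/p1.png"); crop=im[140:220,280:370]
m=((crop[:,:,2]>235)&(crop[:,:,1]>120)&(crop[:,:,0]<80)).astype(np.uint8)
n,l,s,cc=cv2.connectedComponentsWithStats(m)
for i in range(1,n): print(s[i],cc[i]+[280,140],onz("wrist",cc[i]+[280,140],.080,pp))
b=lambda x,y:(280+x/5-.4,140+y/5-.4)
P=[onz("wrist",b(*u),.03,pp) for u in((47,145),(292,48),(386,290),(150,380))]; print("block",np.mean(P,0),np.hypot(*(P[1]-P[0])[:2]))
print("flange",onz("wrist",b(217,222),.034,pp))
print(bot.read_clock(), bot.read_position())
E
python3 m1.py
```

```text
axis [ 0.5168 -0.0354] midR 0.06952350836294006 in/out 0.06551992395937765 0.07352709276650245 bins 71
mark (array([ 0.5798, -0.067 ]), np.float64(70.51300177801383), np.float64(-26.6251574084593))
hole (array([ 0.4791, -0.0156]), np.float64(42.50736907879602), np.float64(152.29409080952792))
hub (array([ 0.5173, -0.0359]), np.float64(0.7099053866024602), np.float64(-45.820908986770306))
ptr (array([ 0.5915, -0.0077]), np.float64(79.70179412398336), np.float64(20.326660084435318))
[ 35  46  17  16 204] [322.9951 193.6912] [0.5123 0.258  0.08  ]
block [0.5119 0.2588 0.03  ] 0.055337515502306395
flange [0.5123 0.2589 0.034 ]
4.6167 [0.5124 0.2591 0.1801]
```

All the measurements agree: the radii come out at 70, 42.5 and 79.7 mm, and the block side at 55 mm. The joint is at about -0.82 rad. Now I'll grasp the pin.

```bash
python3 - <<'E'
from h import *
x,y=.5122,.2588
bot.set_gripper(.6,40)
bot.move_linear([x,y,.10],speed=.15); 
print(bot.move_linear([x,y,.047],speed=.06,until_force=6))
print(bot.read_position(),bot.read_ft_force())
bot.set_gripper(0,40); print("w",bot.read_gripper_width()*85,bot.read_ft_force())
bot.move_linear([x,y,.15],speed=.1); print("w",bot.read_gripper_width()*85,bot.read_ft_force())
t=np.radians(153.2-90); h=np.array([.5168+.042*np.cos(t+np.pi/2),-.0354+.042*np.sin(t+np.pi/2)])
bot.move_pose([h[0],h[1],.165],R2q(yawR(t))); snap("g1")
bot.move_linear([h[0],h[1],.115],speed=.08); snap("g2"); print(h,bot.read_position(),bot.read_clock())
E
```

```text
False
[0.51255565 0.25889347 0.04732647] [-0.80610632  0.2953275  -0.05098702]
w 11.903610341435165 [-0.66180157  0.12238617  4.16833214]
w 11.879810643583111 [ 0.54751215 -0.06735058 -1.10114631]
[ 0.4793114  -0.01646314] [ 0.47984313 -0.01648794  0.11548362] 10.6333
```

View pics/g2.png

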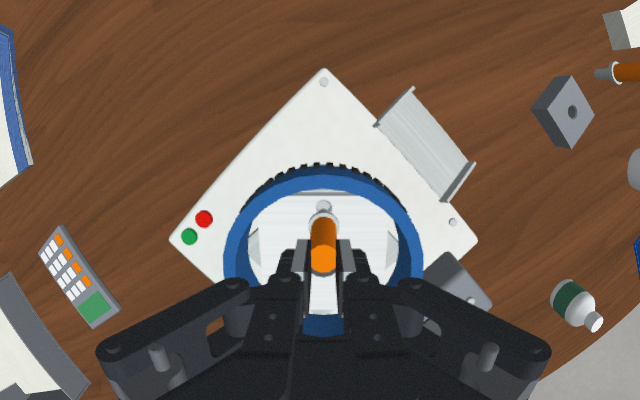

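View pics/g1.png

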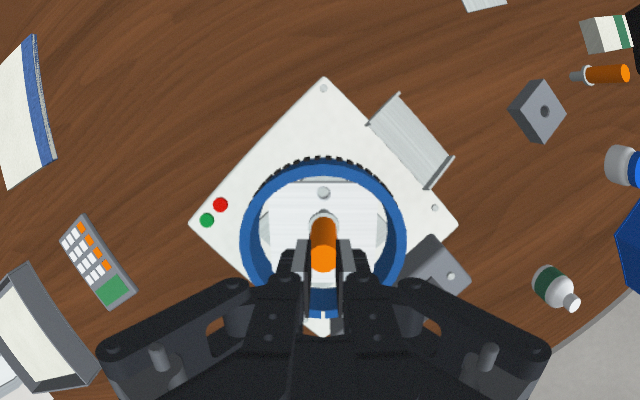

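g2 shows the pin upright in the jaws, with its top at (323,258). The drum hole is still visible just behind the flange at about (323,206), and the block is empty.

```bash
cat > m2.py <<'E'
from fit import *
for n in("g1","g2"):
    c=drum(n,np.array([.5168,-.0354])); p=load(n); im=cv2.imread(f"pics/{n}.png"); crop=im[230:290,290:360]
    m=((crop[:,:,2]>225)&(crop[:,:,1]>110)&(crop[:,:,0]<80)).astype(np.uint8)
    k,l,s,cc=cv2.connectedComponentsWithStats(m); i=1+np.argmax(s[1:,4]); u=cc[i]+[290,230]
    P=onz("wrist",u,p[0][2]+.033,p); print(n,s[i],u,"top in tool",q2R(p[1]).T@(P-p[0]),"p",p[0])
    b=cv2.resize(im[170:290,260:390],None,fx=5,fy=5,interpolation=2); cv2.imwrite(f"pics/{n}z.png",b)
    h=c+.042*np.array([np.cos(np.radians(153.2)),np.sin(np.radians(153.2))]); print("hole px pred",proj("wrist",[*h,.057],p))
    print("flange ctr px if in tool x0,z0:",proj("wrist",p[0]+q2R(p[1])@np.array([0,.041-.028,0]),p))
E
python3 m2.py
```

```text
axis [ 0.5172 -0.0362] midR 0.06952982619784039 in/out 0.06538638101938082 0.07367327137629996 bins 54
g1 [ 22  15  23  27 545] [323.0422 258.2367] top in tool [-0.0006 -0.033   0.0005] p [ 0.4794 -0.0161  0.1648]
hole px pred [322.6929 193.0375]
flange ctr px if in tool x0,z0: [323.902  227.2977]
axis [ 0.5171 -0.0362] midR 0.06946801040262607 in/out 0.06524323149508104 0.07369278931017112 bins 37
g2 [ 22  15  23  27 545] [323.1229 258.2294] top in tool [-0.0005 -0.033   0.0005] p [ 0.4796 -0.0164  0.1153]
hole px pred [322.791  207.5886]
flange ctr px if in tool x0,z0: [323.902  227.2977]
```

View pics/g1z.png

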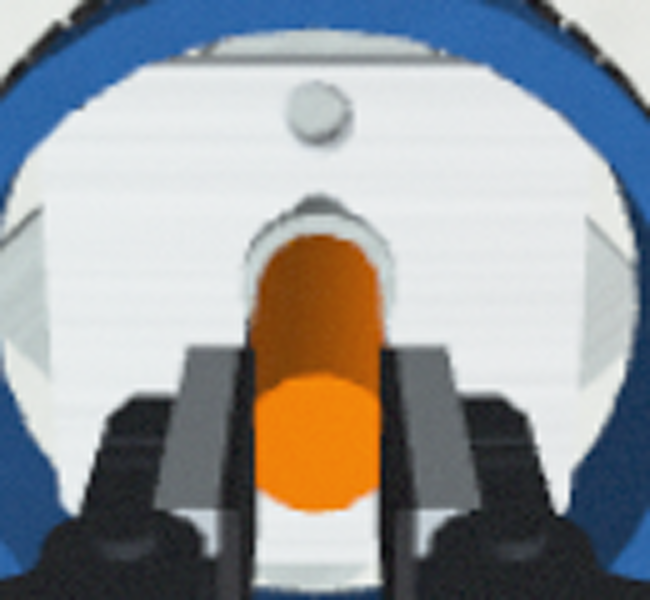

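View pics/g2z.png

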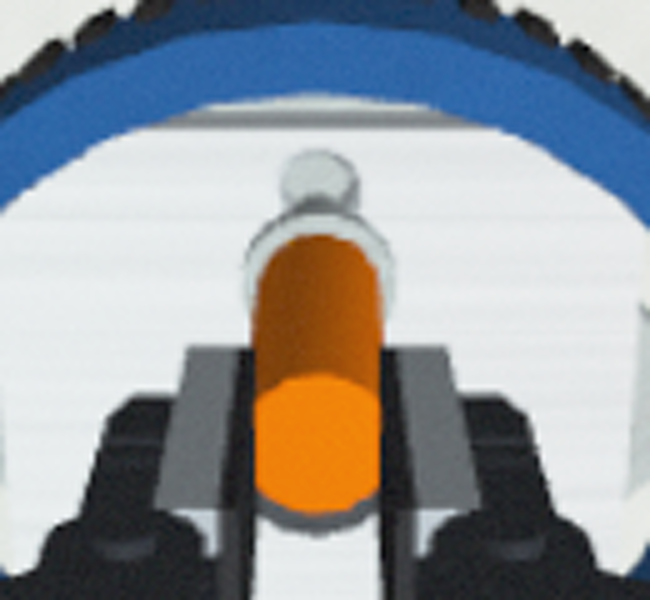

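```bash
cat > m3.py <<'E'
from h import *
np.set_printoptions(precision=5,suppress=True)
for n,u,t in(("g1",(323.2,192.2),(323.04,258.24)),("g2",(323.5,205.8),(323.12,258.23))):
    p=load(n); R_=q2R(p[1]); f=lambda u,z:R_.T@(onz("wrist",u,z,p)-p[0])
    H=f(u,.057);T=f(t,p[0][2]+.033); d=H-T; d[1]=0
    print(n,"hole tool",H,"pin",T,"target TCP",p[0]+R_@d, "hole world",p[0]+R_@H)
E
python3 m3.py
```

```text
g1 hole tool [-0.00038  0.10784 -0.00003] pin [-0.00055 -0.033    0.00045] target TCP [ 0.47991 -0.01617  0.16484] hole world [ 0.47924 -0.01643  0.057  ]
g2 hole tool [-0.00018  0.05827  0.00113] pin [-0.00052 -0.033    0.00046] target TCP [ 0.47918 -0.01584  0.11527] hole world [ 0.47857 -0.01609  0.057  ]
```

```bash
cat > ins.py <<'E'
from h import *
np.set_printoptions(precision=4,suppress=True)
c=np.array([.4793,-.0161])
bot.move_linear([*c,.104],speed=.06)
offs=[(0,0)]+[(r*np.cos(a),r*np.sin(a)) for r,n in((.0008,6),(.0016,8)) for a in np.arange(n)*2*np.pi/n]
ok=False
for o in offs:
    q=c+o
    if o!=(0,0): bot.move_linear([*q,.1005],speed=.04)
    hit=bot.move_linear([*q,.0875],speed=.02,until_force=4)
    p=bot.read_position(); print(o,hit,p,bot.read_ft_force(),bot.read_clock())
    if p[2]<.094: ok=True;break
snap("i1"); print(ok)
E
python3 ins.py
```

```text
(0, 0) False [ 0.4794 -0.0161  0.0876] [-0.3202 -1.2787 -0.4862] 11.9417
True
```

View pics/i1.png

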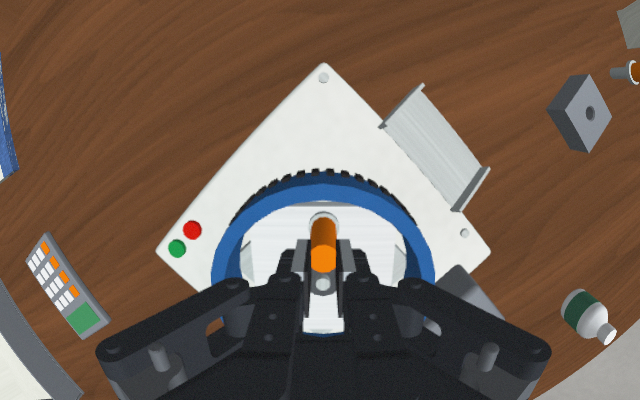

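The pin entered the hole on the first try; i1 shows the flange at (323,218) covering it. Next I'll seat it on the index plate, release and check.

```bash
python3 - <<'E'
from h import *
np.set_printoptions(precision=4,suppress=True)
print(bot.move_linear([.4793,-.0161,.0845],speed=.015,until_force=2.5),bot.read_position(),bot.read_ft_force())
bot.set_gripper(.35); print(bot.read_gripper_width(),bot.read_ft_force())
bot.wait(.3)
bot.move_linear([.4793,-.0161,.15],speed=.1)
bot.move_linear([.4793,-.0161,.21],speed=.15)
snap("r1"); im=bot.camera("side"); cv2.imwrite("pics/r1s.png",cv2.resize(im[150:250,250:400,::-1],None,fx=4,fy=4,interpolation=2)); print(bot.read_clock())
E
```

```text
True [ 0.48   -0.0163  0.0854] [0.7153 0.1975 4.3492]
0.351137287685087 [-0.2474  0.1273 -0.1326]
14.3
```

View pics/r1.png

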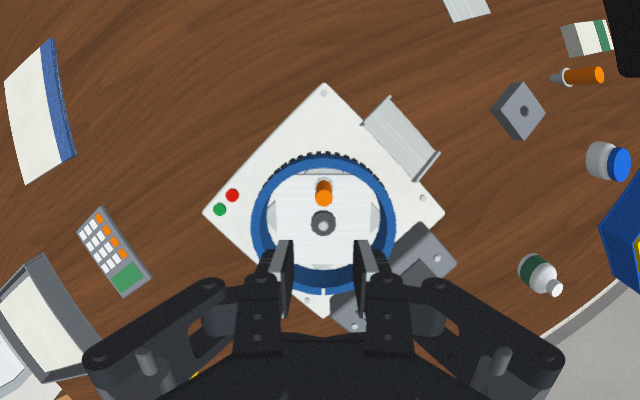

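View pics/r1s.png

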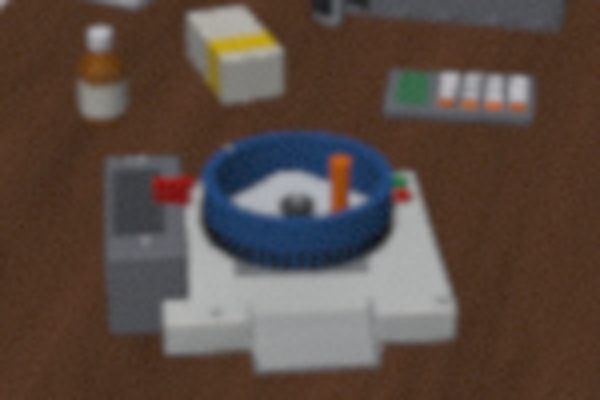

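r1 shows the pin free-standing in the hole, with its top at (323,197) and the jaws clear. It was seated at tip z of about 44 mm, which is the index plate. Now I'll pinch the rim on the free side.

```bash
cat > arc.py <<'E'
from h import *
np.set_printoptions(precision=3,suppress=True)
A=np.array([.5171,-.0353]); Z=.068
def tgt(deg,z=Z):
    t=np.radians(deg); return [A[0]+.07*np.cos(t),A[1]+.07*np.sin(t),z], R2q(yawR(t+np.pi))
def torque(b=None):
    F=np.array(bot.read_ft_force()); M=np.array(bot.read_moment())
    if b is not None: F=F-b[0];M=M-b[1]
    p=np.array(bot.read_position())[:2]-A
    # torque the gripper puts on the drum about the axle
    return -(p[0]*F[1]-p[1]*F[0])-M[2], -(p[0]*F[1]-p[1]*F[0]), F, M
def go(deg,speed,uf=None):
    p,q=tgt(deg); return bot.move_linear(p,speed=speed,rotation=q,until_force=uf)
def ang():
    p=np.array(bot.read_position())[:2]-A; return np.degrees(np.arctan2(p[1],p[0])), np.hypot(*p)
E
cat > t1.py <<'E'
from arc import *
import json
d0=-115
bot.set_gripper(.4,30)
p,q=tgt(d0,.2); bot.move_pose(p,q); p,q=tgt(d0,.10); bot.move_linear(p,speed=.12)
hit=bot.move_linear(tgt(d0)[0],speed=.05,until_force=6); print(hit,bot.read_position(),ang()); snap("t0")
b=[np.array(bot.read_ft_force()),np.array(bot.read_moment())]; json.dump([x.tolist() for x in b],open("base.json","w"))
if not hit:
    bot.set_gripper(0,30); print(bot.read_gripper_width(),ang(),torque(b)); snap("t1")
print(bot.read_clock())
E
python3 t1.py
```

```text
False [ 0.488 -0.099  0.068] (np.float64(-114.92008577511545), np.float64(0.06999669440075114))
0.0036908455440224103 (np.float64(-114.93411099377957), np.float64(0.07000442525839694)) (np.float64(-0.026498359163156418), np.float64(-0.026670019667380078), array([ 0.117, -0.651, -0.171]), array([ 0.047, -0.042, -0.   ]))
17.25
```

View pics/t1.png

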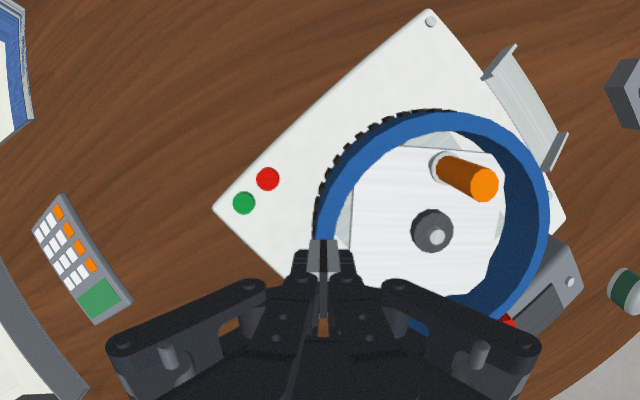

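```bash
python3 - <<'E'
import cv2
for n in("t0","t1"):
    cv2.imwrite(f"pics/{n}z.png",cv2.resize(cv2.imread(f"pics/{n}.png")[200:330,250:400],None,fx=4.5,fy=4.5,interpolation=2))
E
```

```text
(no output)
```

View pics/t0z.png

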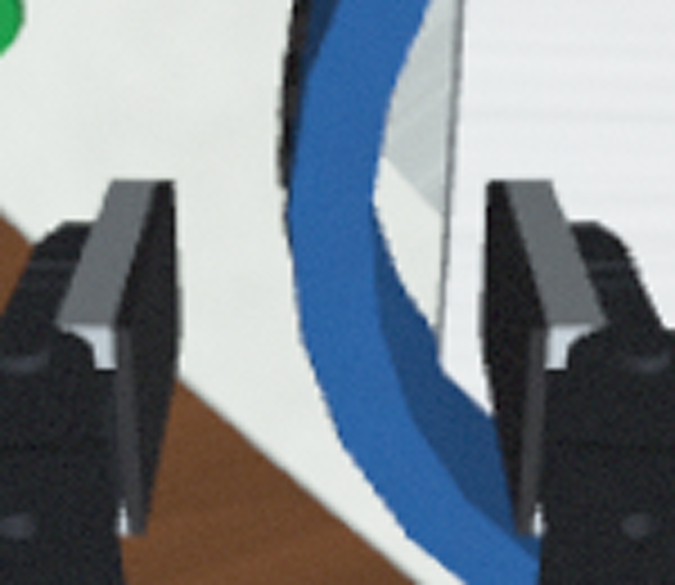

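View pics/t1z.png

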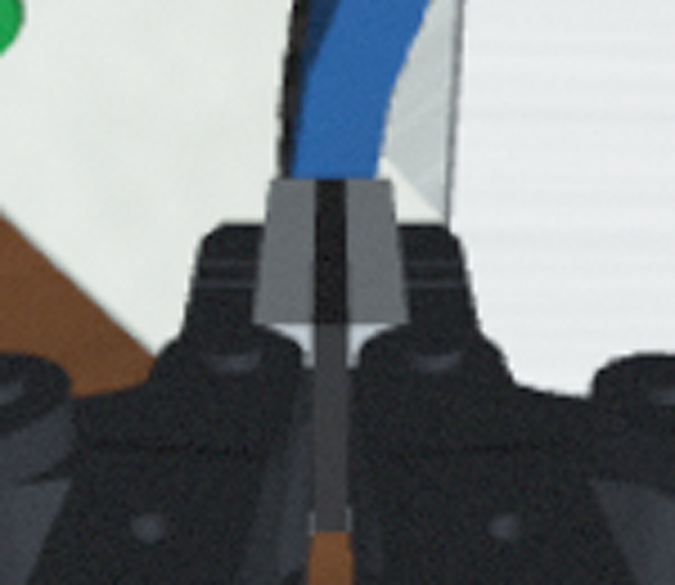

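t0 shows the rim centred between the jaws. In t1 the pads have tilted, narrow at the top, because the grip is too near their tips. I'll regrip slightly deeper.

```bash
sed -i 's/Z=.068/Z=.0645/' arc.py; cat > t2.py <<'E'
from arc import *
import json
b=[np.array(x) for x in json.load(open("base.json"))]
bot.set_gripper(.4,30); print("hit",bot.move_linear(tgt(-115)[0],speed=.03,until_force=6),bot.read_position(),torque(b))
bot.set_gripper(0,30); print(bot.read_gripper_width(),ang(),torque(b)); snap("t2")
print(bot.read_clock())
im=cv2.imread("pics/t2.png")[200:330,250:400]; cv2.imwrite("pics/t2z.png",cv2.resize(im,None,fx=4.5,fy=4.5,interpolation=2))
E
python3 t2.py
```

```text
hit False [ 0.487 -0.099  0.064] (np.float64(-0.0509122340010703), np.float64(0.004001336237453589), array([-0.328, -0.562,  1.039]), array([0.083, 0.012, 0.055]))
-0.0012967902896160394 (np.float64(-114.95182541068374), np.float64(0.06997276665136966)) (np.float64(-0.01955844387317585), np.float64(0.02690685946221928), array([-0.543, -0.255,  0.587]), array([ 0.035, -0.005,  0.046]))
18.4167
```

View pics/t2z.png

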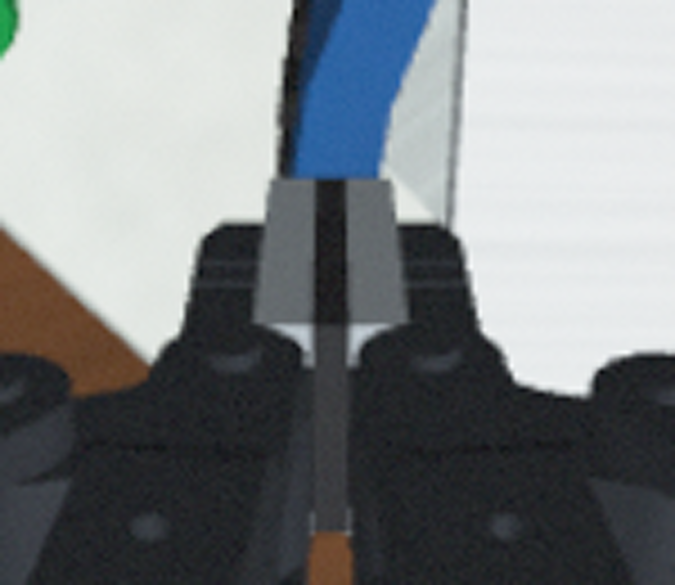

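```bash
cat > t3.py <<'E'
from arc import *
import json
b=[np.array(x) for x in json.load(open("base.json"))]
for d in(-112,-109,-106): print(go(d,.03,12),bot.read_gripper_width(),ang(),torque(b)[:3])
snap("t3");print(bot.read_clock())
im=bot.camera("side"); cv2.imwrite("pics/t3s.png",cv2.resize(im[150:250,250:400,::-1],None,fx=4,fy=4,interpolation=2))
E
python3 t3.py
```

```text
False -0.003813075833083633 (np.float64(-111.91364222374611), np.float64(0.07002959613000119)) (np.float64(-0.09852928430243746), np.float64(-0.014768000380003943), array([ 0.032, -0.485,  1.279]))
False -0.0007201990761536794 (np.float64(-109.04293615512255), np.float64(0.0700085752732389)) (np.float64(-0.1157982495331677), np.float64(-0.033009375044739685), array([ 0.491, -0.024,  1.086]))
False -3.9973547253038714e-05 (np.float64(-106.0856758063721), np.float64(0.06997834016966817)) (np.float64(-0.07899023670025082), np.float64(-0.0019478629511554824), array([-0.206, -0.814,  0.929]))
19.2917
```

View pics/t3.png

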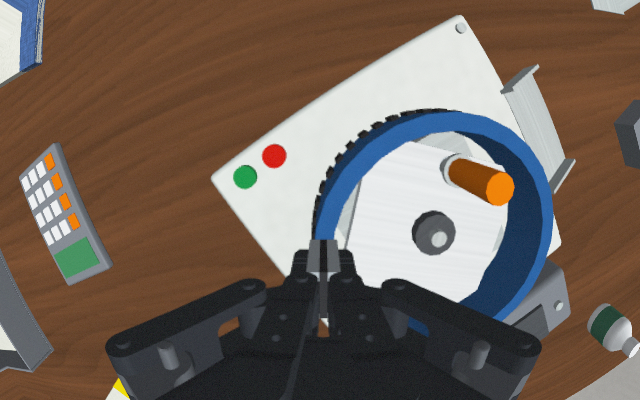

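```bash
python3 - <<'E'
import cv2
cv2.imwrite("pics/t3z.png",cv2.resize(cv2.imread("pics/t3.png")[200:340,250:400],None,fx=4.2,fy=4.2,interpolation=2))
from cell import bot
im=bot.camera("scene"); cv2.imwrite("pics/t3c.png",cv2.resize(im[150:290,210:380,::-1],None,fx=4,fy=4,interpolation=2))
E
```

```text
(no output)
```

View pics/t3c.png

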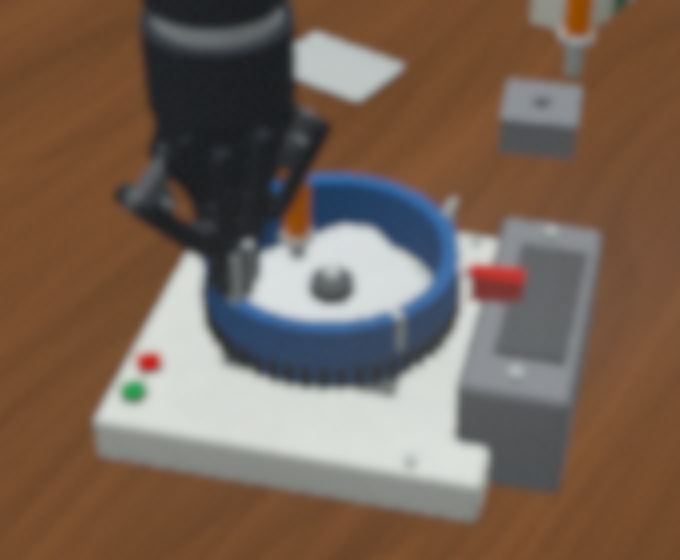

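View pics/t3s.png

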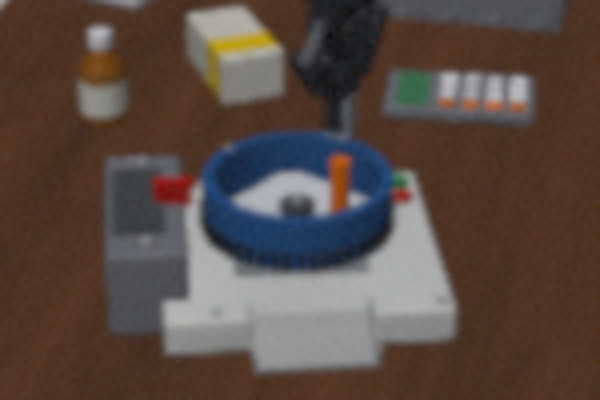

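View pics/t3z.png

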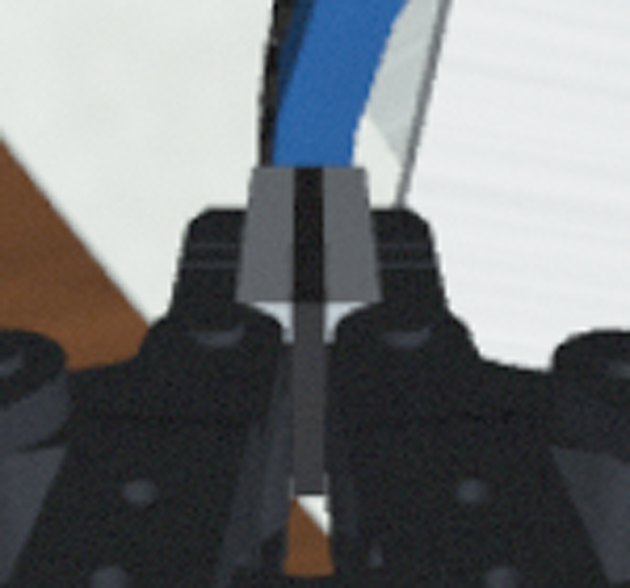

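```bash
python3 - <<'E'
from h import *
np.set_printoptions(precision=1,suppress=True)
p=load("t1")
for y in(0,-.01,-.019,-.03,-.04,-.05): print(y,[proj("wrist",p[0]+q2R(p[1])@np.array([x,y,z]),p) for x,z in((0.005,-.011),(.005,.011),(.002,-.011))])
p=load("t0");print(np.round(p[0],4)); p=load("t1");print(np.round(p[0],4))
E
```

```text
0 [array([332.2, 251.7]), array([332.6, 217.4]), array([327.3, 251.7])]
-0.01 [array([332.7, 258.9]), array([333.1, 223. ]), array([327.5, 258.9])]
-0.019 [array([333.2, 266. ]), array([333.6, 228.7]), array([327.7, 266. ])]
-0.03 [array([333.8, 275.6]), array([334.4, 236.5]), array([328. , 275.6])]
-0.04 [array([334.5, 285.4]), array([335.1, 244.5]), array([328.3, 285.4])]
-0.05 [array([335.2, 296.3]), array([336. , 253.6]), array([328.7, 296.4])]
[ 0.5 -0.1  0.1]
[ 0.5 -0.1  0.1]
```

```bash
python3 - <<'E'
from h import *
np.set_printoptions(precision=1,suppress=True)
P=np.array(bot.read_position()); print(np.round(P,4))
for dz in(0,.02,.03,.04,.06,.1):
    q=P+[0,0,dz]; s=proj("side",q); c=proj("scene",q)
    print(dz,"side zoom",(s-[250,150])*4,"scene zoom",(c-[210,150])*4)
for a in(-106,-100,-115):
    q=np.array([.5171+.075*np.cos(np.radians(a)),-.0353+.075*np.sin(np.radians(a)),.09]);print("rim",(proj("side",q)-[250,150])*4,(proj("scene",q)-[210,150])*4)
E
```

```text
[ 0.5 -0.1  0.1]
0 side zoom [338.1 164.6] scene zoom [233.3 330.6]
0.02 side zoom [338.4 142.9] scene zoom [231.5 303.4]
0.03 side zoom [338.6 132. ] scene zoom [230.6 289.4]
0.04 side zoom [338.8 120.9] scene zoom [229.7 275.3]
0.06 side zoom [339.1  98.6] scene zoom [227.8 246.5]
0.1 side zoom [339.7  53. ] scene zoom [223.8 186.1]
rim [341.1 134.3] [224.1 299.8]
rim [332.3 132.4] [233.6 306.2]
rim [353.5 138. ] [212.4 289.1]
```

The side and scene views show the fingertips only at rim-top height: scene zoom (238,300), where a TCP point would project to about (233,331). Nothing shows inside the rim. The gripper width of about 0 also says the jaws shut on nothing. So the tips really sit about 25 mm behind the nominal TCP, and I'll go deeper, guarded by force and checked in pictures.

```bash
cat > t4.py <<'E'
from arc import *
bot.set_gripper(.4,30)
p,q=tgt(-115,.075); bot.move_linear(p,speed=.1,rotation=q)
print("hit",bot.move_linear(tgt(-115,.052)[0],speed=.03,until_force=5),np.round(bot.read_position(),4))
snap("t4")
for c,(a,b_,w,h) in {"side":(150,250,150,100),"scene":(150,210,170,140)}.items():
    im=bot.camera(c); cv2.imwrite(f"pics/t4_{c}.png",cv2.resize(im[a:a+h,b_:b_+w,::-1],None,fx=4,fy=4,interpolation=2))
print(bot.read_clock())
E
python3 t4.py
```

```text
hit False [ 0.488 -0.099  0.052]
21.1917
```

View pics/t4_side.png

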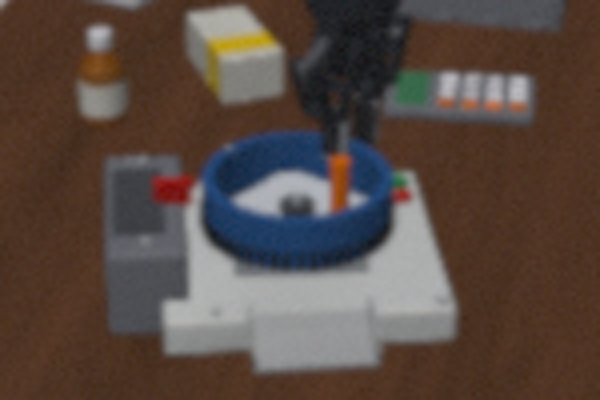

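View pics/t4_scene.png

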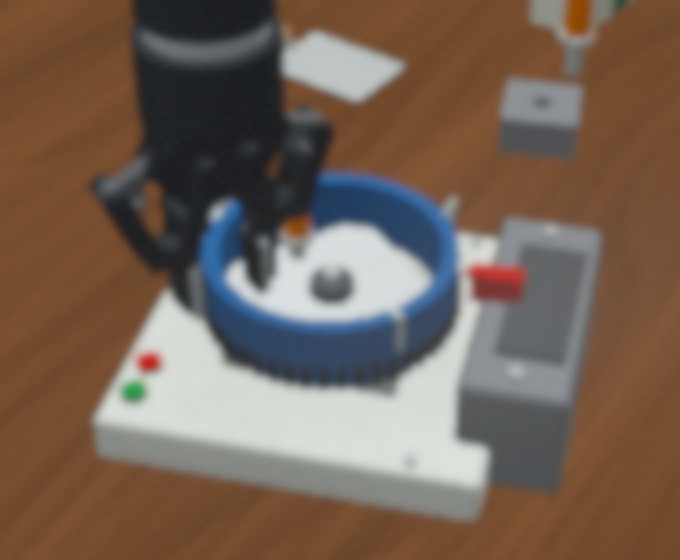

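View pics/t4.png

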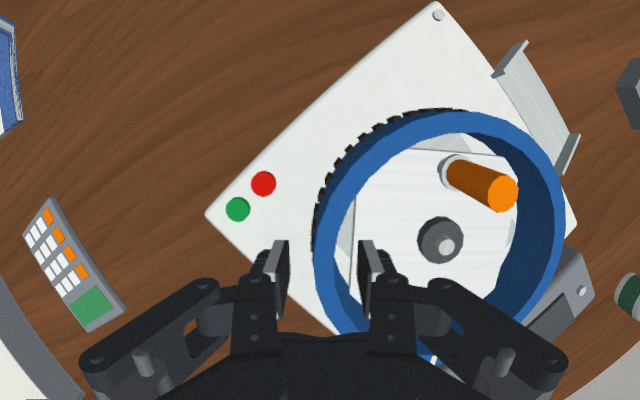

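TCP 0.052 with no floor contact confirms the offset. The jaws now straddle the rim, with the inner finger at scene zoom (263,290). I'll go on down gently.

```bash
cat > t5.py <<'E'
from arc import *
import json
np.set_printoptions(precision=3,suppress=True)
print("hit",bot.move_linear(tgt(-115,.042)[0],speed=.02,until_force=4),np.round(bot.read_position(),4))
P=np.array(bot.read_position()); d=np.append(A-P[:2],0); d/=np.hypot(*d)
for z in(.055,.065,.075,.085): 
    q=P+d*.02; q[2]=z; print(z,"scene zoom",(proj("scene",q)-[210,150])*4)
b=[np.array(bot.read_ft_force()),np.array(bot.read_moment())]; json.dump([x.tolist() for x in b],open("base.json","w"))
im=bot.camera("scene"); cv2.imwrite("pics/t5a.png",cv2.resize(im[150:290,210:380,::-1],None,fx=4,fy=4,interpolation=2))
bot.set_gripper(0,30); print(bot.read_gripper_width()*85,ang(),torque(b)); snap("t5"); print(bot.read_clock())
im=bot.camera("scene"); cv2.imwrite("pics/t5b.png",cv2.resize(im[150:290,210:380,::-1],None,fx=4,fy=4,interpolation=2))
E
python3 t5.py
```

```text
hit False [ 0.487 -0.099  0.042]Traceback (most recent call last):
  File "t5.py", line 5, in <module>
    P=np.array(bot.read_position()); d=np.append(A-P[:2],0); d/=np.hypot(*d)
                                                                ~~~~~~~~^^^^
TypeError: return arrays must be of ArrayType
```

```bash
sed -i 's/np.hypot(\*d)/np.linalg.norm(d)/; /hit/d' t5.py; sed -i 's/Z=.0645/Z=.042/' arc.py; python3 t5.py
```

```text
0.055 scene zoom [254.088 320.847]
0.065 scene zoom [253.366 307.587]
0.075 scene zoom [252.634 294.144]
0.085 scene zoom [251.892 280.515]
9.629028418639972 (np.float64(-114.87152988524734), np.float64(0.07014221323345073)) (np.float64(0.1583643673599392), np.float64(0.09418104199416055), array([-1.792, -0.673,  2.461]), array([-0.073,  0.085, -0.064]))
22.275
```

View pics/t5a.png

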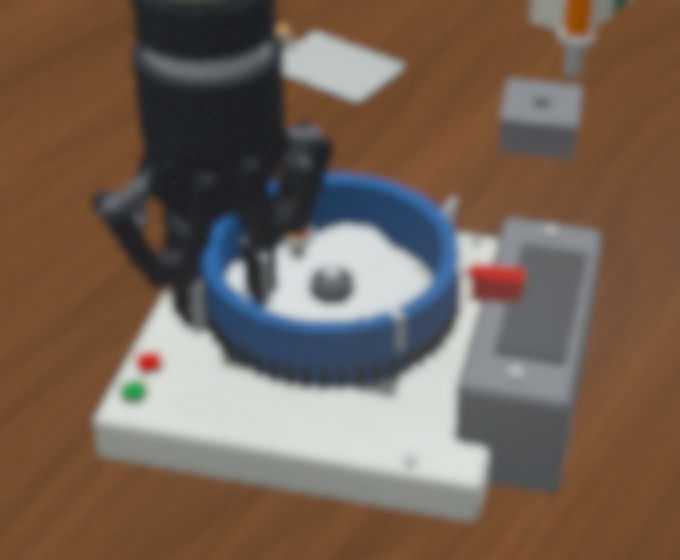

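View pics/t5.png

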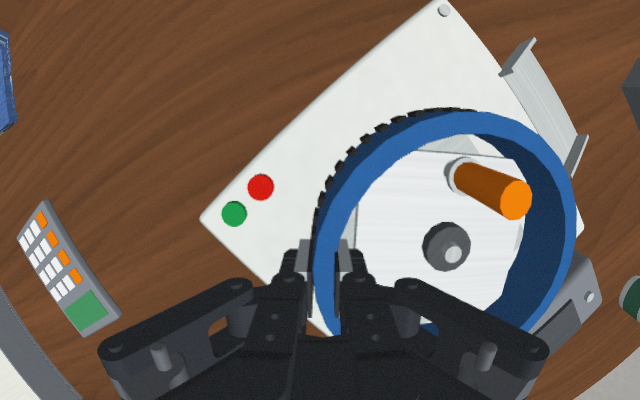

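Width 9.6 mm and the picture both confirm the rim is pinched. Now I'll turn, coarse first, to about -0.27 rad.

```bash
cat > t6.py <<'E'
from arc import *
import json
b=[np.array(x) for x in json.load(open("base.json"))]
for d in range(-111,-83,4):
    h=go(d,.03,20); T=torque(b); print(d,h,round(bot.read_gripper_width()*85,1),np.array(ang()),"tq %.3f %.3f"%T[:2],T[2])
    if h: break
snap("t6");print(bot.read_clock())
E
python3 t6.py
```

```text
-111 False 9.4 [-110.357    0.07 ] tq -0.183 -0.110 [ 0.997 -1.833  2.167]
-107 False 9.4 [-106.481    0.07 ] tq -0.116 -0.089 [ 0.751 -1.906  1.697]
-103 False 9.6 [-102.578    0.07 ] tq -0.120 -0.112 [ 1.004 -2.818  3.565]
-99 False 9.5 [-98.626   0.07 ] tq -0.136 -0.121 [ 1.335 -2.685  3.668]
-95 False 9.3 [-94.675   0.07 ] tq -0.107 -0.114 [ 1.292 -4.163  4.005]
-91 False 9.3 [-90.66   0.07] tq -0.095 -0.124 [ 1.707 -4.407  3.266]
-87 False 9.4 [-86.689   0.07 ] tq -0.027 -0.042 [ 0.898 -5.063  3.815]
24.5917
```

View pics/t6.png

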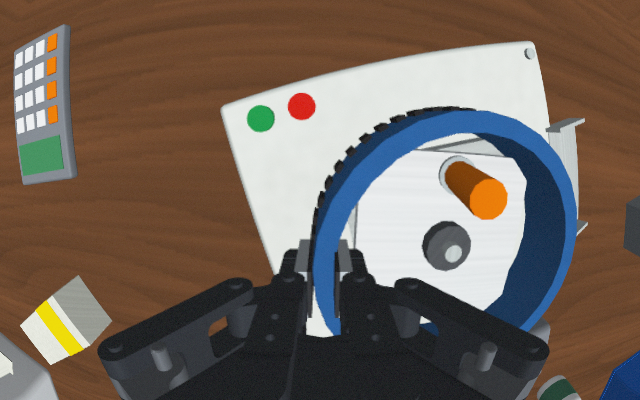

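```bash
cat > m4.py <<'E'
from h import *
import sys
np.set_printoptions(precision=4,suppress=True)
A=np.array([.5171,-.0353])
def orange(n):
    im=cv2.imread(f"pics/{n}.png"); m=((im[:,:,2]>215)&(im[:,:,1]>100)&(im[:,:,0]<80)).astype(np.uint8); m[:150]=0;m[240:]=0;m[:,:420]=0;m[:,560:]=0
    m=cv2.morphologyEx(m,cv2.MORPH_OPEN,np.ones((5,5)))
    k,l,s,c=cv2.connectedComponentsWithStats(m); i=1+np.argmax(s[1:,4]); return c[i],s[i]
for n in sys.argv[1:]:
    p=load(n); u,s=orange(n); print(n,u,s)
    for z in(.118,.107):
        P=onz("wrist",u,z,p)[:2]-A; print("  z",z,"r %.1f ang %.1f"%(np.hypot(*P)*1e3,np.degrees(np.arctan2(P[1],P[0]))), "joint(ptr20.2) %.3f"%(np.radians((np.degrees(np.arctan2(P[1],P[0]))%360)-180-20.2)))
E
python3 m4.py t1 t5 t6
python3 - <<'E'
import cv2
a=cv2.imread("pics/t5.png")[130:270,400:560];b=cv2.imread("pics/t6.png")[130:270,400:560]
cv2.imwrite("pics/cmp.png",cv2.resize(cv2.hconcat([a,b]),None,fx=2.4,fy=2.4,interpolation=2))
E
```

```text
t1 [483.9298 185.0815] [471 169  27  33 712]
  z 0.118 r 41.9 ang 154.2 joint(ptr20.2) -0.803
  z 0.107 r 40.2 ang 145.0 joint(ptr20.2) -0.964
t5 [515.728 199.909] [501 181  31  39 945]
  z 0.118 r 42.0 ang 154.4 joint(ptr20.2) -0.800
  z 0.107 r 40.0 ang 142.5 joint(ptr20.2) -1.006
t6 [488.1489 198.975 ] [ 470  180   37   39 1162]
  z 0.118 r 43.8 ang -160.7 joint(ptr20.2) -0.015
  z 0.107 r 39.5 ang -168.8 joint(ptr20.2) -0.157
```

View pics/cmp.png

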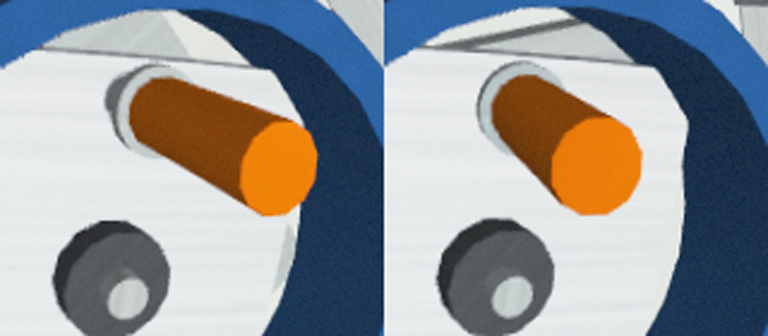

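```bash
python3 - <<'E'
from h import *
A=np.array([.5171,-.0353])
def pr(n,u,z):
    P=onz("wrist",u,z,load(n))[:2]-A; print(n,u,z,"r %.1f ang %.1f"%(np.hypot(*P)*1e3,np.degrees(np.arctan2(P[1],P[0]))%360))
pr("t5",(466.7,175),.072)
for z in(.061,.072): pr("t6",(458.8,175),z)
# where would upright pin appear in t6 / fraction, given drum at pinned rotation
for joint_deg in (182.5,186,190):
  d=np.array([np.cos(np.radians(joint_deg)),np.sin(np.radians(joint_deg))])*.042+A
  for nm,zz in (("rest",(.072,.118)),("home",(.061,.107))): print(joint_deg,nm,[proj("wrist",np.array([*d,z]),load("t6")).round(1).tolist() for z in zz])
a=cv2.imread("pics/t6.png")[130:270,400:560]; cv2.imwrite("pics/t6z.png",cv2.resize(a,None,fx=4.5,fy=4.2,interpolation=2))
im=bot.camera("side"); cv2.imwrite("pics/t6s.png",cv2.resize(im[150:250,250:400,::-1],None,fx=4,fy=4,interpolation=2))
im=bot.camera("scene"); cv2.imwrite("pics/t6c.png",cv2.resize(im[150:290,210:380,::-1],None,fx=4,fy=4,interpolation=2))
E
```

```text
t5 (466.7, 175) 0.072 r 42.5 ang 153.3
t6 (458.8, 175) 0.061 r 40.2 ang 180.4
t6 (458.8, 175) 0.072 r 42.3 ang 187.6
182.5 rest [[465.4, 175.4], [515.9, 199.2]]
182.5 home [[456.7, 171.5], [501.3, 192.1]]
186 rest [[460.9, 175.4], [510.6, 199.3]]
186 home [[452.5, 171.5], [496.1, 192.1]]
190 rest [[455.7, 175.8], [504.2, 200.0]]
190 home [[447.5, 171.9], [490.0, 192.7]]
```

View pics/t6s.png

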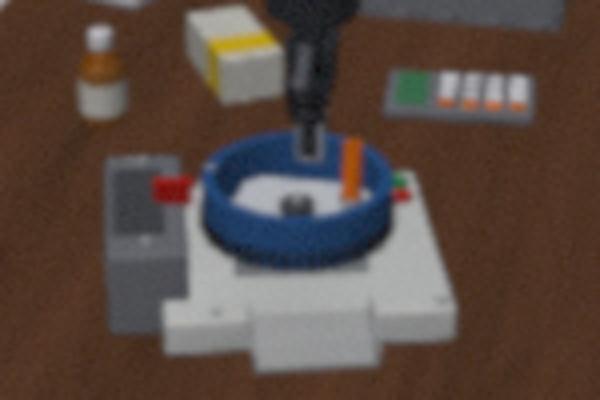

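View pics/t6c.png

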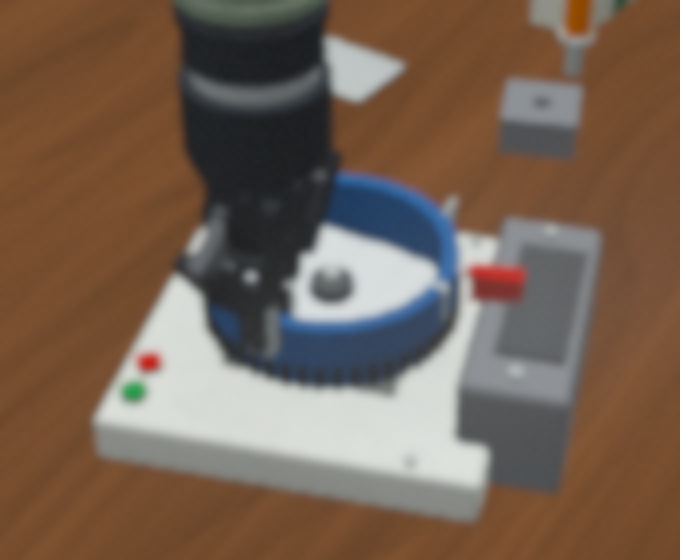

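View pics/t6z.png

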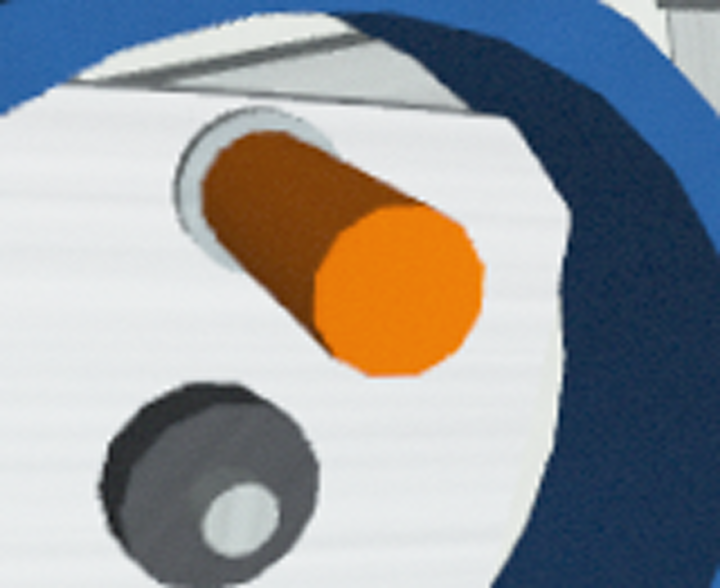

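Pictures: the mark is at scene zoom (443,287), still short of the pointer at (470,272). The pin still rests raised and leans forward about 0.13 rad as its tip drags. The joint is at about -0.32. I'll continue slowly.

```bash
cat > t7.py <<'E'
from arc import *
import json,sys
b=[np.array(x) for x in json.load(open("base.json"))]
a0=float(sys.argv[1]);a1=float(sys.argv[2]);st=float(sys.argv[3]);sp=float(sys.argv[4]);lim=float(sys.argv[5]);nm=sys.argv[6]
d=a0
while d<=a1+1e-6:
    h=go(d,sp,float(sys.argv[7])); T=torque(b); t=np.radians(d); ft=-(T[2][0]*-np.sin(t)+T[2][1]*np.cos(t))
    print("%.1f"%d,h,"ang %.2f"%ang()[0],"tq %.3f ft %.2f"%(T[0],ft),T[2])
    if h or T[0]>lim: break
    d+=st
snap(nm);print(bot.read_gripper_width()*85,bot.read_clock())
a=cv2.imread(f"pics/{nm}.png")[130:270,400:560]; cv2.imwrite(f"pics/{nm}z.png",cv2.resize(a,None,fx=3,fy=3,interpolation=2))
E
python3 t7.py -84 -78 2 .009 .5 t7 10; python3 m4.py t7
```

```text
-84.0 False ang -84.18 tq 0.206 ft 1.09 [-0.57  -5.041  5.883]
-82.0 False ang -82.13 tq 0.289 ft 1.75 [-1.052 -5.091  6.032]
-80.0 False ang -80.13 tq 0.180 ft 1.41 [-0.568 -4.889  5.499]
-78.0 False ang -78.12 tq 0.145 ft 0.50 [ 0.547 -4.984  5.977]
9.455613312453123 26.575
t7 [488.329  202.2616] [ 470  183   37   40 1143]
  z 0.118 r 43.1 ang -151.7 joint(ptr20.2) 0.141
  z 0.107 r 38.7 ang -160.0 joint(ptr20.2) -0.004
```

View pics/t7z.png

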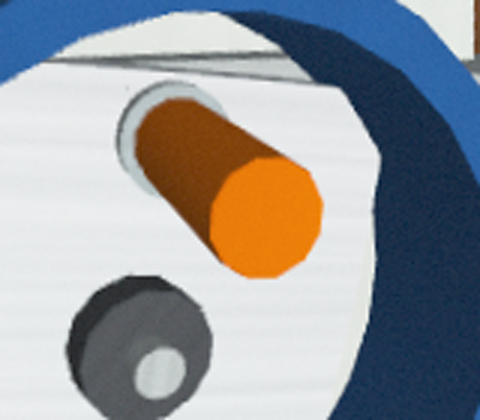

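The state is unchanged: still dragging, with torque near the expected drag. Now fine steps.

```bash
python3 t7.py -77 -73 1 .007 .5 t8 8; python3 m4.py t8
```

```text
-77.0 False ang -77.13 tq 0.232 ft 1.84 [-0.756 -4.891  5.06 ]
-76.0 False ang -76.13 tq 0.294 ft 1.51 [-0.327 -4.94   4.449]
-75.0 False ang -75.12 tq 0.230 ft 1.60 [-0.241 -5.301  4.803]
-74.0 False ang -74.14 tq 0.265 ft 2.11 [-0.735 -5.094  5.111]
-73.0 False ang -73.11 tq 0.084 ft 0.51 [ 1.054 -5.194  5.252]
9.619633869151365 28.25
t8 [500.1962 190.3282] [486 173  30  36 841]
  z 0.118 r 46.4 ang -153.7 joint(ptr20.2) 0.107
  z 0.107 r 43.3 ang -162.6 joint(ptr20.2) -0.049
```

View pics/t8z.png

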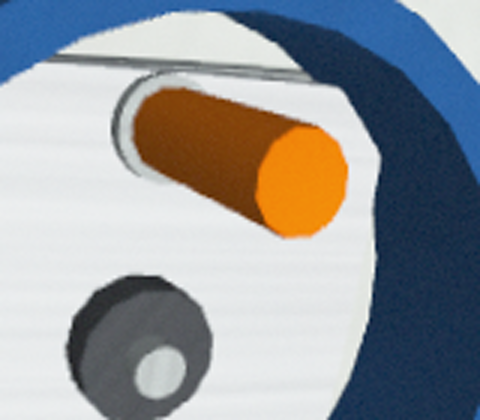

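The pin has dropped home and stands upright: its top is at (500,190), against a predicted home position of (501,192). Now I'll feel for the stop.

```bash
python3 t7.py -72.5 -64 .5 .005 .55 t9 6; python3 m4.py t9
```

```text
-72.5 False ang -72.68 tq 0.179 ft 1.36 [ 0.437 -5.922  4.772]
-72.0 False ang -72.16 tq 0.134 ft 0.40 [ 1.355 -5.463  6.178]
-71.5 False ang -71.67 tq 0.203 ft 1.76 [-0.03  -5.462  5.403]
-71.0 False ang -71.18 tq 0.161 ft 1.06 [ 0.61  -5.028  5.769]
-70.5 False ang -70.67 tq 0.274 ft 1.66 [ 0.241 -5.668  5.308]
-70.0 False ang -70.19 tq 0.191 ft 1.29 [ 0.57  -5.342  5.897]
-69.5 False ang -69.70 tq 0.260 ft 2.12 [-0.293 -5.268  4.844]
-69.0 False ang -69.30 tq 0.326 ft 3.07 [-0.878 -6.271  5.195]
-68.5 False ang -68.98 tq 0.339 ft 2.17 [-0.194 -5.438  6.546]
-68.0 False ang -68.72 tq 0.558 ft 3.75 [-1.747 -5.694  6.23 ]
9.149969279255927 31.05
t9 [498.1951 195.8571] [483 178  31  36 861]
  z 0.118 r 45.1 ang -147.8 joint(ptr20.2) 0.210
  z 0.107 r 41.6 ang -156.8 joint(ptr20.2) 0.052
```

The stop is beginning to bite: torque is rising and the lag is growing. I'll use finer steps with averaged torque.

```bash
cat > t10.py <<'E'
from arc import *
import json
b=[np.array(x) for x in json.load(open("base.json"))]
def avg(n=6):
    o=[]
    for i in range(n): bot.wait(.03); o.append(torque(b)[0])
    return np.mean(o)
print("now %.3f"%avg())
d=-67.75
while d<-63:
    h=go(d,.005,8); t=avg(); print("%.2f"%d,h,"ang %.2f"%ang()[0],"tq %.3f"%t)
    if h or t>.66: break
    d+=.25
bot.wait(.3); print("hold %.3f"%avg(),bot.read_gripper_width()*85,bot.read_clock()); snap("t10")
E
python3 t10.py
```

```text
now 0.583
-67.75 False ang -68.63 tq 0.647
-67.50 False ang -68.53 tq 0.726
hold 0.768 9.498432825741546 32.65
```

Torque holds at about 0.75 N m: roughly 0.25 drag plus 0.5 at the stop, so about 12 N on the pin. That is firm and well below 40 N. Next I'll ease off slightly, release, lift and check.

```bash
cat > t11.py <<'E'
from arc import *
go(-68.0,.005); bot.set_gripper(.4); bot.wait(.2); print(ang(),bot.read_ft_force())
P=list(bot.read_position()); t=tgt(-68.0)[0]
bot.move_linear([t[0],t[1],.10],speed=.06); bot.move_linear([t[0],t[1],.20],speed=.12)
p,q=tgt(-68,.21); bot.move_linear([.50,-.12,.22],speed=.15)
snap("f1"); bot.camera("side")
for c,(a,b_,w,h) in {"side":(150,250,150,100),"scene":(150,210,170,140)}.items():
    im=bot.camera(c); cv2.imwrite(f"pics/f1_{c}.png",cv2.resize(im[a:a+h,b_:b_+w,::-1],None,fx=4,fy=4,interpolation=2))
print(bot.read_clock(),bot.read_ft_force())
E
python3 t11.py
```

```text
(np.float64(-68.02594170138174), np.float64(0.06965719606749529)) [ 0.352  0.204 -0.322]
36.325 [-0.084  0.012 -0.226]
```

View pics/f1.png

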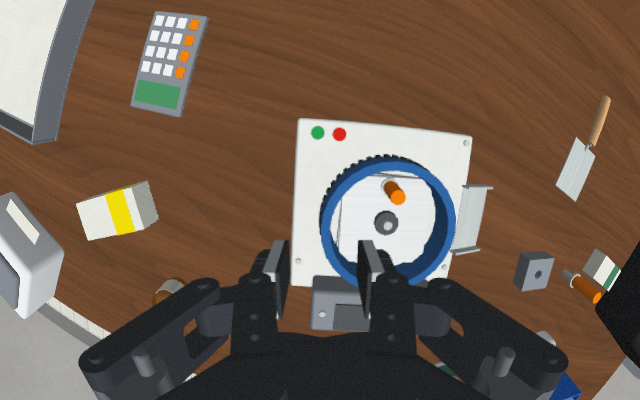

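View pics/f1_scene.png

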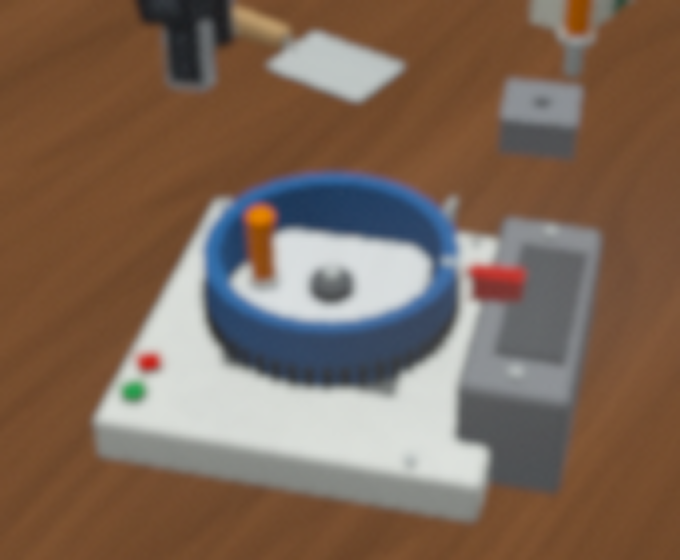

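View pics/f1_side.png

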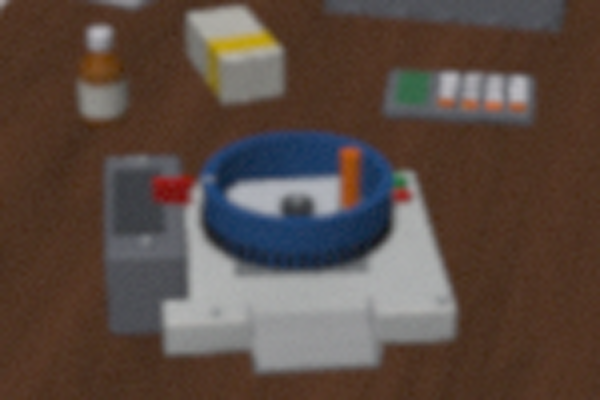

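```bash
python3 - <<'E'
from fit import *
A=np.array([.5171,-.0353]); drum("f1",A)
p=load("f1"); im=cv2.imread("pics/f1.png"); m=((im[:,:,2]>215)&(im[:,:,1]>100)&(im[:,:,0]<80)).astype(np.uint8); m[:150]=0;m[240:]=0;m[:,:350]=0;m[:,450:]=0
k,l,s,c=cv2.connectedComponentsWithStats(m); i=1+np.argmax(s[1:,4]); u=c[i]; print(u,s[i])
for z in(.118,.107):
    P=onz("wrist",u,z,p)[:2]-A; print(z,"r %.1f ang %.1f"%(np.hypot(*P)*1e3,np.degrees(np.arctan2(P[1],P[0]))%360))
for n,uv,z in(("mark",(449,263),.09),("ptr",(471,268),.09)):
    P=onz("scene",(210+uv[0]/4-.4,150+uv[1]/4-.4),z)[:2]-A; print(n,"r %.1f ang %.1f"%(np.hypot(*P)*1e3,np.degrees(np.arctan2(P[1],P[0]))))
for a in (196,200,204):
    d=np.array([np.cos(np.radians(a)),np.sin(np.radians(a))])*.042+A; print(a,[proj("wrist",np.array([*d,z]),p).round(1).tolist() for z in(.061,.072,.107,.118)])
a=im[150:300,310:470]; cv2.imwrite("pics/f1z.png",cv2.resize(a,None,fx=4,fy=4,interpolation=2))
E
```

```text
axis [ 0.5174 -0.0366] midR 0.06962254099811482 in/out 0.06568545306620834 0.07355962893002138 bins 62
[397.7879 196.9939] [391 190  15  15 165]
0.118 r 44.8 ang 206.2
0.107 r 41.8 ang 202.7
mark r 71.3 ang 18.6
ptr r 84.5 ang 17.5
196 [[392.5, 186.7], [394.7, 188.9], [402.6, 197.1], [405.5, 200.0]]
200 [[390.0, 186.5], [392.1, 188.7], [399.8, 196.9], [402.5, 199.8]]
204 [[387.4, 186.5], [389.5, 188.7], [396.9, 196.9], [399.5, 199.8]]
```

View pics/f1z.png

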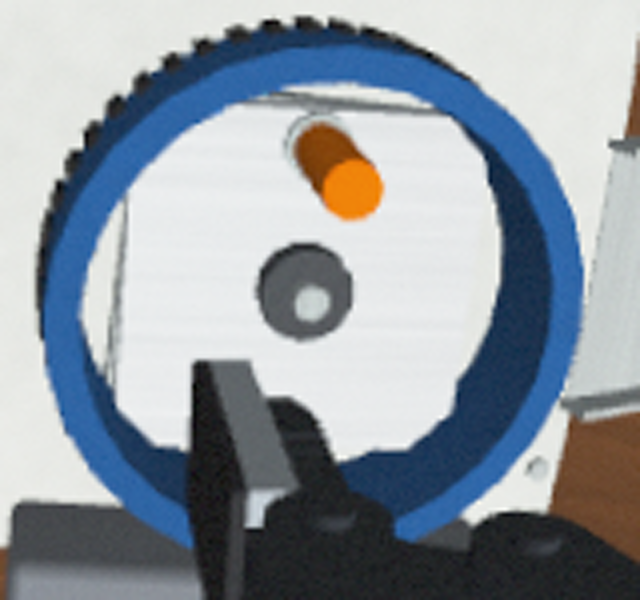

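The final views show the pin upright and home: top measured at r = 41.8 mm, taking z = 107 mm. The mark is within about 0.02–0.05 rad of the pointer, and the robot is clear of everything. Handing in.

```bash
python3 - <<'E'
from cell import bot
bot.wait(.3); print(bot.close_job(), bot.read_clock())
E
```

```text
the job is handed in; nothing more can be done
the job is handed in; nothing more can be done
```

I stood the small orange pin in the drum's hole, let go, and turned the drum anticlockwise by its rim until the pin dropped home and the drum met the stop. I then backed off, let go and handed the job in at about 37 s. The hand-in gives no verdict, so the results below are my own measurements.

**Checks that agreed**
- **Pin seated:** it first rested on the index plate with its tip at about 44 mm, and was let go with the joint near -0.8 rad.
- **Pin dropped:** I saw it drop during the slow part of the turn. At the end it stood upright and let go, 41.8 mm from the axis, with its top at the height expected when fully home.
- **Firm stop:** the axle torque held at about 0.75 N m, of which about 0.25 is drag. That is roughly 12 N on the pin, an estimate rather than a direct reading, and well under the 40 N limit.
- **Mark and surroundings:** the mark faces the pointer within about 0.05 rad. Nothing else on the desk appeared disturbed, though I judged that only from the pictures.

**Checks that failed or disagreed**
- **First rim pinches missed:** the first two pinches, with the TCP at 68 and 64.5 mm, closed on nothing, because the fingertips sit about 25 mm behind the nominal TCP. The gripper width of about zero and the pictures showed this, and I regripped with the TCP at 42 mm.
- **Pin leaned while sliding:** it tilted about 0.13–0.17 rad as its tip dragged along the index plate, then straightened when it dropped.
- **Joint angle estimates:** these differed by about 0.05 rad between the wrist camera and the arm's own position.

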